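# Half-open the sprung detector shutter

## Task

Two detector boxes stand on the optical bench: on the one whose shutter has the straight bar handle, draw the spring-loaded shutter fully open to its stop and keep it there for a moment, then ease it back, without letting it snap, until its window is just half covered. Finish while still holding the shutter by its handle, steady at half travel: do not let go at the end. Leave the shutter with the round knob shut and the other things on the bench where they are.

Things in the scene. Friction and masses are not known exactly. Their poses are not given: they have to be found in the camera images.
- bar_box: fixed black detector box whose shutter has the straight bar handle: 170 mm along its x, 90 mm along its y, 55 mm high (a 12 mm spring tube lies along its +y side, below the top); origin: centre of its underside, on the bench. An aluminium shutter plate, 50 mm wide, 4 mm thick, slides on its top along the box's x, opening towards -x (roughly to the robot); plate top 59 mm above the bench
- bar_shutter (a joint): travel of the bar-handled shutter, m: 0 = shut (where the spring keeps it), 0.066 = fully open against its stop, 0.033 = half travel, window half covered. Grows towards the box's -x. The spring force rises from about 4 N shut to about 13 N at the stop; let go, it snaps shut
- bar_top (a point): centre of the top face of the bar handle, 101 mm above the bench. The handle is an upright aluminium block on the shutter plate, 14 mm thick along the slide, 36 mm wide across it, 42 mm high above the plate; it stands at box x = +9 mm when shut and moves with the shutter to x = -57 mm fully open
- window_mid (a point): centre of the bar-handled box's window, under the shutter, 55 mm above the bench, at box x = +45 mm; window 60 mm long in x, 36 mm wide. Three white index lines beside it, at x = 78, 45 and 12 mm, mark where the shutter's far (+x) edge stands when shut, at half travel and fully open
- stop_mid (a point): centre of the top of the bar-handled box's end stop, a steel crossbar at box x = -68 mm, 8 mm thick, 64 mm wide, top 63 mm above the bench; the two guide rails (y = +-29 mm, 6 mm wide) are as high
- knob_box: second fixed detector box of the same make and size, and the same sprung shutter, but its shutter carries a round knob; to be left alone
- knob_shutter (a joint): travel of the knob-handled shutter, m: 0 = shut (as it must stay), 0.066 = fully open
- knob_top (a point): centre of the top of the round knob, 101 mm above the bench; the knob is 22 mm across on a 12 mm stem
- lens_post: small lens on a steel post with a round foot, 44 mm foot, 95 mm high, loose, a bystander to be left where it is; origin: centre of its underside
- short_post: short black post on a round foot of 40 mm, 78 mm high, loose, a bystander to be left where it is; origin: centre of its underside
- clear_tray: open clear plastic tray, 100 x 150 x 40 mm, loose, a bystander to be left where it is; origin: centre of its underside
- driver: screwdriver about 180 mm long, lying flat, loose, a bystander to be left where it is; origin: centre of its underside (near the middle of its length)
- marker: marker pen, 130 mm long, 14 mm thick, lying flat, loose, a bystander to be left where it is; origin: centre of its underside (near the middle of its length)
- fork_clamp: small flat fork-shaped post clamp, 78 x 35 mm, 14 mm high, loose, a bystander to be left where it is; origin: centre of its underside (near the middle of its length)
- screw_jar: clear jar with black cap, 52 mm across, 60 mm high, loose, a bystander to be left where it is; origin: centre of its underside
There are look-alikes about, which are no part of the job. What is shaped like the bar_box but blue or purple is not meant.

How it is judged:
On the way:
1. the bar-handled shutter is drawn fully open to its stop (within 4 mm) (value of joint bar_shutter above 0.062 m), for 0.2 s.
At the end, for the whole second after the job is handed in: The bar-handled shutter is held by the fingers (contact force over 3 N), still (under 10 mm/s), at half travel, 33 mm +- 5 mm; the knob-handled shutter is shut (within 6 mm) (value of joint bar_shutter between 0.028 and 0.038 m and velocity of joint bar_shutter between -0.01 and 0.01 m/s and contact force between the fingers and bar_shutter above 3 N and value of joint knob_shutter below 0.006 m); the arm keeps its last pose, push and grip.
It fails at once if the bar-handled shutter snaps back (closes faster than 0.3 m/s) (velocity of joint bar_shutter below -0.3 m/s).
It fails at once if the knob-handled shutter is opened by more than 10 mm (value of joint knob_shutter above 0.01 m).
It fails at once if a bystander is moved by more than 30 mm (distance of any of lens_post, short_post, clear_tray, driver, marker, fork_clamp, screw_jar from where it was at the start of the episode above 0.03 m).
It also fails if it takes over 35 s, if anything falls off the work surface, if the arm or the gripper's body presses on something with over 40 N, if the wrist force passes 120 N, or if a joint passes its speed limit or range.

## Robot

A 6-joint arm with a two-finger parallel gripper is mounted at the origin on the work surface. World frame = base frame: x ahead of the robot, y to its left, z up, the work surface at z = 0. Lengths are in m, angles in rad, forces in N, time in s.
With the tool pointing down it reaches from about 0.25 to 0.775 m from the base axis. Payload 4 kg.
Tool frame: the origin (TCP) lies between the finger pads; the fingertips stand 14 mm ahead of it and the grasp point (between the pads) lies 5 mm behind it (robot.tips_ahead is the distance from the TCP to the fingertips, in m); z points along the fingers, y is the direction in which the jaws open and shut (so a half turn about z gives the same grasp; the last joint's range is limited). The gripper opens to 94 mm and grips with 3 to 60 N. Pads are 16 mm wide; open, the fingers measure 119 mm over their backs; the gripper's body (75 mm by 177 mm) begins 78 mm behind the grasp point.
Start: joints at [1.166, 0.087, 1.371, -0, 1.684, -0.103], TCP at [0.163, 0.525, 0.22] pointing down, gripper open.
Joint ranges: [-3.1, 3.1], [-0.76, 2.03], [0.27, 2.55], [-1.08, 4.22], [0.17, 2.65], [-2.57, 2.57]. Speed limits (rad/s): [2.79, 2.79, 3.14, 3.14, 3.14, 3.14].

## Interface

Orientations are given as [roll, pitch, yaw] about the fixed x, y, z axes, in that order (R = Rz(yaw) Ry(pitch) Rx(roll)).
In Python, from bench import robot, optics, job gives the robot as it stands.
- The arm moves only by the tool apply_moves, never from a script. Its argument "moves" is a list of rows, each a list of 3 entries, a list of its own where there are three numbers: the shift along the tool's x, y, z in cm, then the turn, a rotation vector about the tool's x, y, z in rad, then the opening, from 0 (shut) to 1 (fully open). In form: [[[tx, ty, tz], [rx, ry, rz], grip], ...]. A call has exactly 10 rows; each row is the pose to reach, as a shift and turn from the pose commanded when the call began, along the tool's axes at that moment; what a row does not reach only later rows make up. A row lasts 1/12 s, in which the tool goes at most 41.7 mm and 7.16 degrees, less where a joint would pass 70% of its speed; a pose out of reach is approached as far as the arm can. A call with a gripper value outside its range is refused whole. The fingers move at their own pace and stop on an object; the grip force is fixed at half the most. Time passes only in rows, so rows that repeat a pose let the fingers close, or fill a call up. It gives the time, the measured TCP pose, the force and the opening at its end, in the units of the state.
- robot.get_obs(): the state, without advancing time (a new reading comes with each control period).
- optics.snapshot(name): name is "scene" or "top" or "wrist"; returns the picture (400x640x3 uint8, red, green, blue); there is no depth.
- optics.get_calibration(name): a dict with "fx", "fy", "cx", "cy" (pixels), "k1" (the pictures are not rectified: a ray, as slopes to the right and down, at radius r is drawn at 1 + k1 r^2 times it, then the intrinsics apply), "rvec" (rotation vector, rad) and "tvec" (3), from world to camera coordinates, as OpenCV has them. Camera axes: x right, y down, z forward; pixel columns grow to the right and rows downward; lengths in m; the calibration is good to about 2 mm. A picture is of the moment at which its call begins: read the wrist's pose just before it. get_calibration takes no time and is no camera call; for the wrist camera it gives the pose at the moment of the call.
- job.close_job(): hands the job in, once; it reports no verdict.
The state is a dict: "time": time; "joint_positions": joint angles; "qvel": joint speeds; "joint_torque": joint torques, N m; "tool_pos": TCP position; "ee_rot": TCP orientation; "wrist_force": force on the tool from outside, world axes, zero at the start; "wrist_torque": the same for the moment, N m; "width": finger opening in m.
Only numpy, scipy, OpenCV 4.12 (cv2) and the standard library are available. Lean on these libraries where they do the work, as an engineer would, in place of code of your own. Each camera call takes 0.05 s, during which the arm holds its last target.

## Working session

There is one attempt and no reset: what is moved stays moved. The work goes in short steps, Python scripts to look and compute and a tool call to move; the robot and the scene stay as the last step left them, time stands still between calls to the robot, and variables do not carry over. Pictures are saved under pics/ and viewed, and the job is handed in when it is done.

Besides the shell and the picture viewer there is one more tool, called after ">>>" by a JSON object that holds its "api" and its "payload". apply_moves: Moves the arm, as the interface text tells. Its arguments: {"type":"object","properties":{"moves":{"type":"array"}},"required":["moves"]}

```bash
ls; mkdir -p pics; python3 - <<'E'
from bench import robot, optics, job
import cv2
o=robot.get_obs();print(o)
for n in("scene","top"):
    cv2.imwrite(f"pics/{n}0.png",optics.snapshot(n)[:,:,::-1]); print(optics.get_calibration(n))
E
```

```text
pics
{'time': 0.0, 'joint_positions': array([ 1.16587900e+00,  8.79703791e-02,  1.37221218e+00, -4.12749743e-05,
        1.68362824e+00, -1.03126070e-01]), 'qvel': array([-1.24083966e-03, -5.69147881e-04,  1.12008844e-03, -4.27463869e-04,
       -7.54754177e-04,  8.57764781e-05]), 'joint_torque': array([-1.41525848e-03, -3.40174770e+01, -3.02430046e+01,  7.16316327e-02,
        3.29126290e-02, -1.88058925e-04]), 'tool_pos': array([0.16330406, 0.52465658, 0.2183171 ]), 'ee_rot': array([-3.13938206e+00, -1.87539306e-04,  2.83979659e+00]), 'wrist_force': array([ 0.42620465,  0.14843387, -0.75101257]), 'wrist_torque': array([ 0.00257408, -0.00322949, -0.03034065]), 'width': 0.09387159012265828}
{'fx': 380.0829575865508, 'fy': 380.0829575865508, 'cx': 320.87439517751096, 'cy': 200.76600842742036, 'k1': -0.07793067936098734, 'rvec': array([ 0.76621683,  2.44848775, -1.24890332]), 'tvec': array([ 0.36736899, -0.07410897,  1.37290142])}
{'fx': 390.4605306556655, 'fy': 390.4605306556655, 'cx': 317.4380986452846, 'cy': 201.80454383761946, 'k1': -0.03996199309199554, 'rvec': array([ 2.16423607, -2.118596  ,  0.12742675]), 'tvec': array([-0.00682091,  0.46208536,  1.22852385])}
```

View pics/scene0.png

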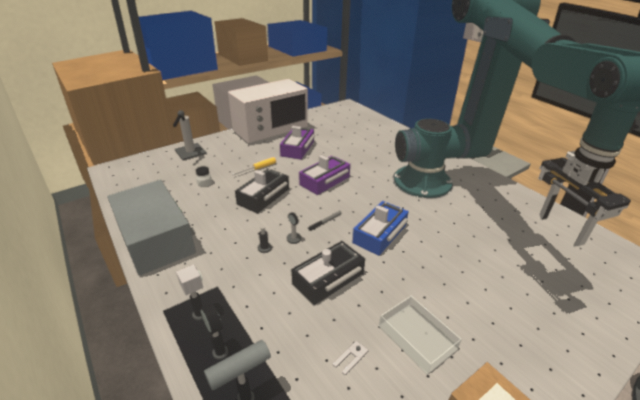

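View pics/top0.png

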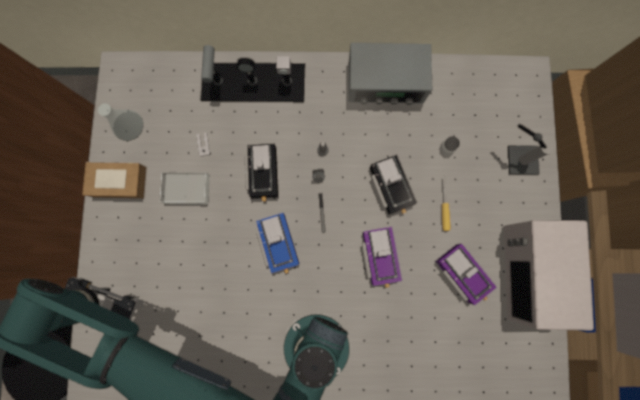

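Two black boxes in top view: left at about (262,171), right at about (392,184). Blue (277,243) and purple (381,257), (465,273) are look-alikes. Enlarging both black ones.

```bash
python3 - <<'E'
import cv2,numpy as np
t=cv2.imread("pics/top0.png");s=cv2.imread("pics/scene0.png")
def c(i,x,y,w=100,h=75):return cv2.resize(i[y-h//2:y+h//2,x-w//2:x+w//2],(400,300),interpolation=cv2.INTER_CUBIC)
cv2.imwrite("pics/crop0.png",np.vstack([np.hstack([c(t,262,171),c(t,392,184)]),np.hstack([c(s,328,270),c(s,263,187)])]))
E
```

```text
(no output)
```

View pics/crop0.png

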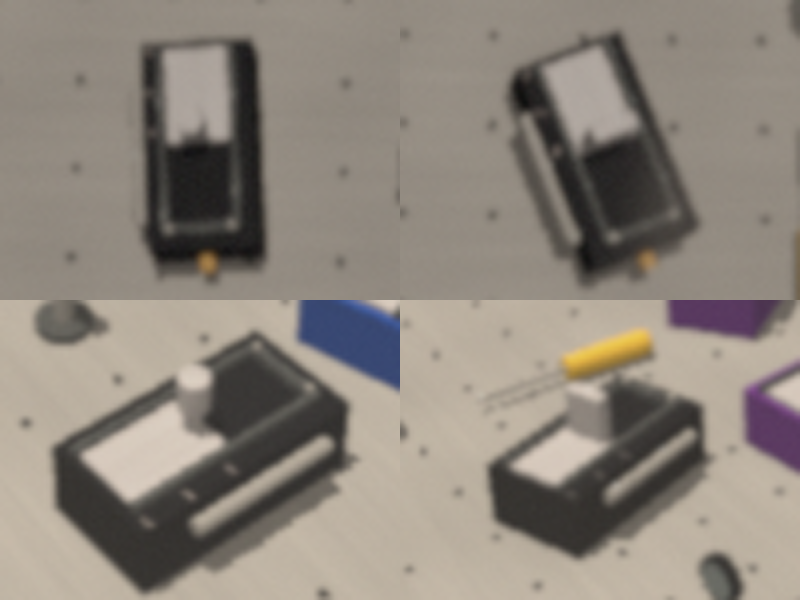

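The left box in the top view (262,171), which is scene (328,270), carries the round knob. The right one, top (392,184) and scene (263,187), carries a flat upright bar and is black, so it is the target. Next I measure it.

```bash
cat > h.py <<'E'
import cv2,numpy as np
from scipy.spatial.transform import Rotation as R
def ray(cal,px):
    # k1-model inverse via cv2 (same polynomial r^2 model)
    K=np.array([[cal['fx'],0,cal['cx']],[0,cal['fy'],cal['cy']],[0,0,1.]])
    n=cv2.undistortPoints(np.array(px,float).reshape(-1,1,2),K,np.array([cal['k1'],0,0,0.]))[:,0]
    Rm=R.from_rotvec(cal['rvec']).as_matrix()
    return -Rm.T@cal['tvec'], np.c_[n,np.ones(len(n))]@Rm
def plane(cal,px,z):
    c,d=ray(cal,px); return c+d*((z-c[2])/d[:,2])[:,None]
def proj(cal,P):
    K=np.array([[cal['fx'],0,cal['cx']],[0,cal['fy'],cal['cy']],[0,0,1.]])
    return cv2.projectPoints(np.array(P,float).reshape(-1,1,3),cal['rvec'],cal['tvec'],K,np.array([cal['k1'],0,0,0.]))[0][:,0]
E
python3 - <<'E'
from h import *
from bench import optics
cal=optics.get_calibration("top");t=cv2.imread("pics/top0.png")
g=cv2.cvtColor(t,cv2.COLOR_BGR2GRAY)
for nm,(x,y) in dict(bar=(392,184),knob=(262,171)).items():
    m=np.zeros_like(g);m[y-40:y+40,x-40:x+40]=(g[y-40:y+40,x-40:x+40]<75)*255
    m=cv2.morphologyEx(m,cv2.MORPH_CLOSE,np.ones((3,3)))
    cs=max(cv2.findContours(m,0,2)[0],key=cv2.contourArea)
    f=cv2.morphologyEx(cv2.drawContours(m*0,[cs],-1,255,-1),cv2.MORPH_CLOSE,np.ones((3,3)))
    pl=((g>130)&(cv2.erode(f,np.ones((3,3)))>0)).astype(np.uint8)
    n,l,st,ce=cv2.connectedComponentsWithStats(pl)
    k=1+np.argmax(st[1:,4]);pr=cv2.minAreaRect(np.argwhere(l==k)[:,::-1].astype(np.float32))
    print(nm,pr); print(plane(cal,cv2.boxPoints(pr),.059).round(3))
    print(cv2.minAreaRect(cs), plane(cal,cv2.boxPoints(cv2.minAreaRect(cs)),.04).round(3))
# scene+top triangulation of handle top (rough): scene handle top px
cs=optics.get_calibration("scene")
print('handle scene px->z.101',plane(cs,[[250+13*0+ (590-400)/4-37, 0]],.101)) if 0 else None
px=[213+ (590-400)/4, 150+(388-300)/4]; print(px,plane(cs,[px],.101))
px=[278+ (193)/4, 233+(375-300)/4]; print('knob',px,plane(cs,[px],.101))
E
```

```text
Traceback (most recent call last):
ValueError: attempt to get argmax of an empty sequence
```

```bash
python3 - <<'E'
from h import *
from bench import optics
cal=optics.get_calibration("top");cs=optics.get_calibration("scene")
z=lambda u,v:[342+u/4-.4,147+v/4-.4]   # crop top-left (342,147)
P=plane(cal,[z(142,64),z(204,42)],.059);print('plate far corners',P.round(4),np.linalg.norm(P[0]-P[1]))
S=plane(cal,[z(208,238),z(279,212)],.063);print('stop corners',S.round(4),np.linalg.norm(S[0]-S[1]))
m=P.mean(0);n=S.mean(0);d=m-n;print('len',np.linalg.norm(d[:2]),'(~150) yaw',np.arctan2(d[1],d[0]))
u=d/np.linalg.norm(d[:2]);print('bar_top est',m-u*(78-9)/1000)
print('scene handle',plane(cs,[[213+47,150+22]],.101))
E
```

```text
plate far corners [[ 0.5887 -0.1854  0.059 ]
 [ 0.6078 -0.2351  0.059 ]] 0.053156809977725254
stop corners [[ 0.449  -0.2368  0.063 ]
 [ 0.4708 -0.2927  0.063 ]] 0.05996269772631344
len 0.14870183176820378 (~150) yaw 0.37496438005704635
bar_top est [ 0.53405212 -0.23553305  0.06085606]
scene handle [[ 0.5300746  -0.22562947  0.101     ]]
```

Checks agree: plate width 53 mm against 50, stop 60 against 64, length 149 against about 146–150, and the two views agree on the handle within about 1 cm. The handle is near (0.532,-0.232) with box yaw about 0.37, so the tool yaw should be about 1.94. I'll move over it and refine with the wrist camera.

>>> {"api": "apply_moves", "payload": {"moves": [[[-1.3,-1.4,0],[0,0,0.05],1],[[-4,-4.2,0],[0,0,0.14],1],[[-6.6,-7,0],[0,0,0.23],1],[[-9.2,-9.8,0],[0,0,0.32],1],[[-11.8,-12.6,0],[0,0,0.42],1],[[-14.4,-15.4,0],[0,0,0.52],1],[[-17,-18.2,0],[0,0,0.62],1],[[-19.6,-21,0],[0,0,0.72],1],[[-22.2,-23.8,0],[0,0,0.82],1],[[-24.8,-26.6,0],[0,0,0.9],1]]}}

```text
time: 0.93
tool_pos: [0.3212, 0.1957, 0.2192]
ee_rot: [3.142, -0.0, 1.936]
wrist_force: [-0.3, 0.7, 0.4]
width: 0.094
```

```bash
python3 - <<'E'
from h import *
from bench import optics,robot
o=robot.get_obs();p=o['tool_pos'];psi=o['ee_rot'][2];print(o['time'],p,o['ee_rot'])
d=np.array([.532,-.232])-p[:2]
print(d@[np.cos(psi),np.sin(psi)],d@[np.sin(psi),-np.cos(psi)])
c=optics.get_calibration("wrist");Rm=R.from_rotvec(c['rvec']).as_matrix();cp=-Rm.T@c['tvec']
print('cam rel tcp',cp-p,'fwd',Rm[2],'tool axes comp',R.from_euler('xyz',o['ee_rot']).inv().apply(cp-p))
E
```

```text
0.9333 [0.32122781 0.19570589 0.2191806 ] [ 3.14154369e+00 -3.21227223e-05  1.93577902e+00]
-0.4747644554076358 0.0442262132392417
cam rel tcp [-0.02675371  0.06895751  0.16532429] fwd [ 0.09117433 -0.2393091  -0.96665319] tool axes comp [ 0.07396987 -0.00037012 -0.16532193]
```

>>> {"api": "apply_moves", "payload": {"moves": [[[-2.0,0.2,0],[0,0,0],1],[[-5.5,0.5,0],[0,0,0],1],[[-9.2,0.8,0],[0,0,0],1],[[-13,1.2,0],[0,0,0],1],[[-17,1.6,0],[0,0,0],1],[[-21,2.0,0],[0,0,0],1],[[-25,2.4,0],[0,0,0],1],[[-29,2.7,0],[0,0,0],1],[[-33,3.0,0],[0,0,0],1],[[-36.5,3.4,0],[0,0,0],1]]}}

```text
time: 1.77
tool_pos: [0.4848, -0.1333, 0.2188]
ee_rot: [-3.141, -0.0, 1.938]
wrist_force: [1.1, 0.8, 0.7]
width: 0.094
```

>>> {"api": "apply_moves", "payload": {"moves": [[[-3.0,0.3,0],[0,0,0],1],[[-6,0.6,0],[0,0,0],1],[[-8.5,0.8,0],[0,0,0],1],[[-10,1.0,0],[0,0,0],1],[[-11,1.0,0],[0,0,0],1],[[-11,1.0,0],[0,0,0],1],[[-11,1.0,0],[0,0,0],1],[[-11,1.0,0],[0,0,0],1],[[-11,1.0,0],[0,0,0],1],[[-11,1.0,0],[0,0,0],1]]}}

```text
time: 2.6
tool_pos: [0.5334, -0.2287, 0.2199]
ee_rot: [3.141, 0.0, 1.941]
wrist_force: [-0.3, 0.7, 1.1]
width: 0.0939
```

```bash
python3 - <<'E'
from h import *
from bench import optics,robot
import pickle
o=robot.get_obs();c=optics.get_calibration("wrist");im=optics.snapshot("wrist")[:,:,::-1]
pickle.dump((o,c),open('w1.pkl','wb'));cv2.imwrite('pics/w1.png',im);print(o['time'],o['tool_pos'],o['ee_rot'])
E
```

```text
2.6 [ 0.53341072 -0.22871335  0.21992055] [3.14109443e+00 2.17540959e-04 1.94095164e+00]
```

View pics/w1.png

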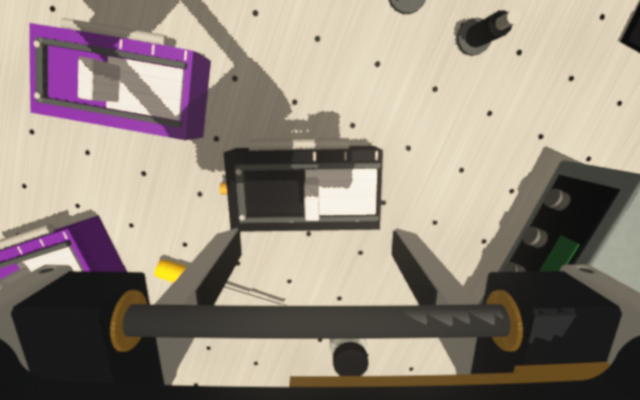

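The black bar box is central, at about x 228–382, y 148–230, with the handle near (312,190), lying between the fingers. I'll zoom in.

```bash
python3 - <<'E'
import cv2
im=cv2.imread('pics/w1.png');cv2.imwrite('pics/w1z.png',cv2.resize(im[140:240,220:390],(0,0),fx=4.5,fy=4.5,interpolation=cv2.INTER_CUBIC))
E
```

```text
(no output)
```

View pics/w1z.png

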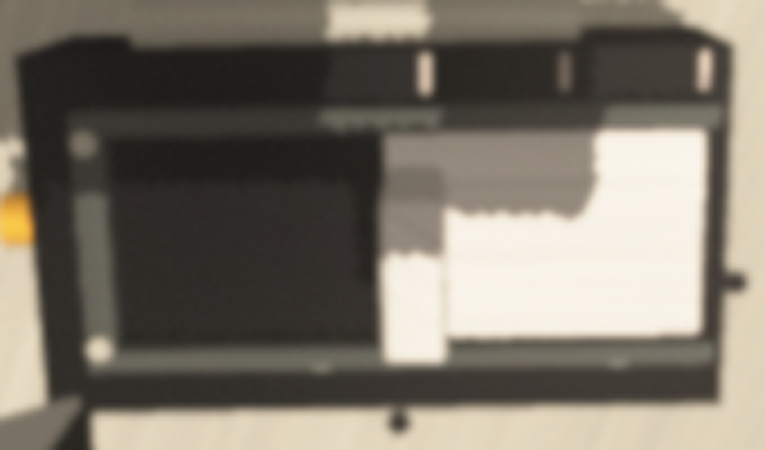

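Here the bar handle's top face spans zoom x 381–446, y 168–362. The plate's far edge is at x≈706, index lines at 426/565/705, and the stop at x 78–118.

```bash
python3 - <<'E'
from h import *
import pickle
o,c=pickle.load(open('w1.pkl','rb'))
z=lambda u,v:[220+u/4.5-.4,140+v/4.5-.4]
T=plane(c,[z(381,170),z(444,168),z(446,362),z(383,362)],.101)
print('top',T.round(4),'sizes',[np.linalg.norm(T[i]-T[(i+1)%4]).round(4) for i in range(4)],'c',T.mean(0))
P=plane(c,[z(708,127),z(701,336)],.059);print('plate far',P.round(4),np.linalg.norm(P[0]-P[1]))
S=plane(c,[z(82,125),z(98,365)],.063);print('stop',S.round(4),np.linalg.norm(S[0]-S[1]))
d=P.mean(0)-S.mean(0);yaw=np.arctan2(d[1],d[0]);print(yaw,np.linalg.norm(d[:2]))
L=plane(c,[z(426,75),z(565,73),z(705,70)],.055);print('lines',L.round(4),np.arctan2(*(L[2]-L[0])[1::-1]),np.linalg.norm(L[2]-L[0]))
b=P.mean(0)[:2]-.069*np.array([np.cos(yaw),np.sin(yaw)]);print('from plate',b)
b=T.mean(0)[:2]
q=b-o['tool_pos'][:2];psi=o['ee_rot'][2]
print('tool shift',q@[np.cos(psi),np.sin(psi)],q@[np.sin(psi),-np.cos(psi)],'yaw err',yaw+np.pi/2-psi)
# bench height gauge: other view check
E
```

```text
top [[ 0.5151 -0.213   0.101 ]
 [ 0.5271 -0.2079  0.101 ]
 [ 0.5429 -0.2471  0.101 ]
 [ 0.5303 -0.252   0.101 ]] sizes [np.float64(0.0131), np.float64(0.0423), np.float64(0.0135), np.float64(0.0418)] c [ 0.52884429 -0.22996723  0.101     ]
plate far [[ 0.5848 -0.1832  0.059 ]
 [ 0.6043 -0.2311  0.059 ]] 0.051687067562512276
stop [[ 0.4474 -0.2353  0.063 ]
 [ 0.4688 -0.2902  0.063 ]] 0.05897775170341389
0.386876797100901 0.14733832266308464
lines [[ 0.5184 -0.1964  0.055 ]
 [ 0.5489 -0.184   0.055 ]
 [ 0.5796 -0.1713  0.055 ]] 0.3888185098883903 0.06607253073496414
from plate [ 0.53064868 -0.23318394]
tool shift 0.0004829943712245312 -0.004710753077714708 yaw err 0.016721482730432946
```

Sizes fit: 13.3 mm thick, 51.7 mm plate, lines 66.1 mm apart, yaw 0.388 by two methods. Fine offset: about (-0.2, -0.45) cm, turn -0.016. I descend with the tips to about 71 mm, clear of the 63 mm stop.

>>> {"api": "apply_moves", "payload": {"moves": [[[-0.2,-0.45,0.8],[0,0,-0.016],1],[[-0.2,-0.45,2.5],[0,0,-0.016],1],[[-0.2,-0.45,4.5],[0,0,-0.016],1],[[-0.2,-0.45,6.5],[0,0,-0.016],1],[[-0.2,-0.45,8.5],[0,0,-0.016],1],[[-0.2,-0.45,10.3],[0,0,-0.016],1],[[-0.2,-0.45,11.8],[0,0,-0.016],1],[[-0.2,-0.45,12.9],[0,0,-0.016],1],[[-0.2,-0.45,13.5],[0,0,-0.016],1],[[-0.2,-0.45,13.5],[0,0,-0.016],1]]}}

```text
time: 3.48
tool_pos: [0.5291, -0.2327, 0.0827]
ee_rot: [-3.14, -0.002, 1.956]
wrist_force: [-0.6, 0.4, 0.1]
width: 0.0937
```

```bash
python3 - <<'E'
from h import *
from bench import optics,robot
o=robot.get_obs();print(o['time'],o['tool_pos'],o['ee_rot'],o['wrist_force'])
a=optics.snapshot("wrist")[:,:,::-1];b=optics.snapshot("scene")[:,:,::-1]
cv2.imwrite('pics/w2.png',np.vstack([cv2.resize(a[80:300,170:490],(640,440)),cv2.resize(b[150:220,210:320],(640,150*640//330//1))])[:600])
E
```

```text
3.4833 [ 0.5290607  -0.23266525  0.08266211] [-3.13967760e+00 -2.47462574e-03  1.95608188e+00] [-0.5667934   0.35156524  0.09508745]
```

View pics/w2.png

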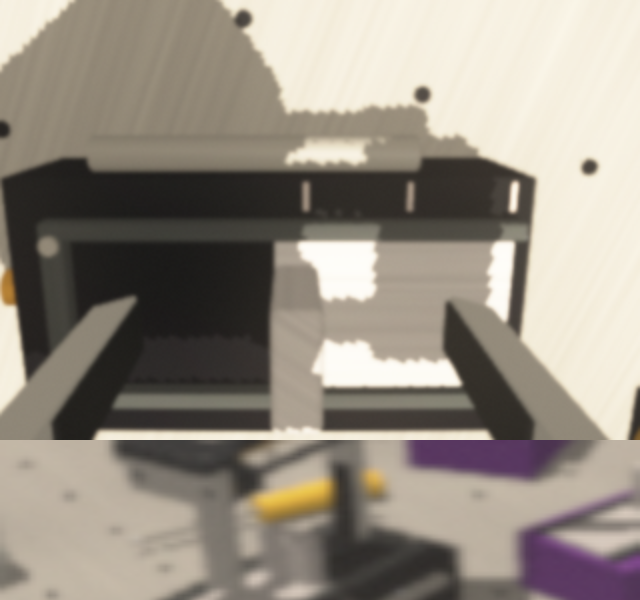

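The bar handle (crop 272–322) stands between the open fingers at 135 and 450, with plate and stop clear below. I raise 2 mm for clearance and close.

>>> {"api": "apply_moves", "payload": {"moves": [[[0,0,-0.2],[0,0,0],0.6],[[0,0,-0.2],[0,0,0],0.35],[[0,0,-0.2],[0,0,0],0.2],[[0,0,-0.2],[0,0,0],0],[[0,0,-0.2],[0,0,0],0],[[0,0,-0.2],[0,0,0],0],[[0,0,-0.2],[0,0,0],0],[[0,0,-0.2],[0,0,0],0],[[0,0,-0.2],[0,0,0],0],[[0,0,-0.2],[0,0,0],0]]}}

```text
time: 4.42
tool_pos: [0.5301, -0.2332, 0.0864]
ee_rot: [3.142, -0.0, 1.956]
wrist_force: [-0.1, -0.2, 0.0]
width: 0.031
```

```bash
python3 - <<'E'
from h import *
from bench import optics,robot
o=robot.get_obs();print(o['time'],o['tool_pos'],o['ee_rot'],o['wrist_force'],o['width'])
psi=o['ee_rot'][2];print('tool y axis',np.sin(psi),-np.cos(psi))
a=optics.snapshot("wrist")[:,:,::-1]
cv2.imwrite('pics/w3.png',cv2.resize(a[80:300,170:490],(640,440)))
E
```

```text
4.4167 [ 0.53009521 -0.23315975  0.08638833] [ 3.14156313e+00 -1.55502326e-04  1.95576671e+00] [-0.07182849 -0.17044214  0.04793259] 0.030963649645058797
tool y axis 0.9268095554991221 0.3755316868594709
```

View pics/w3.png

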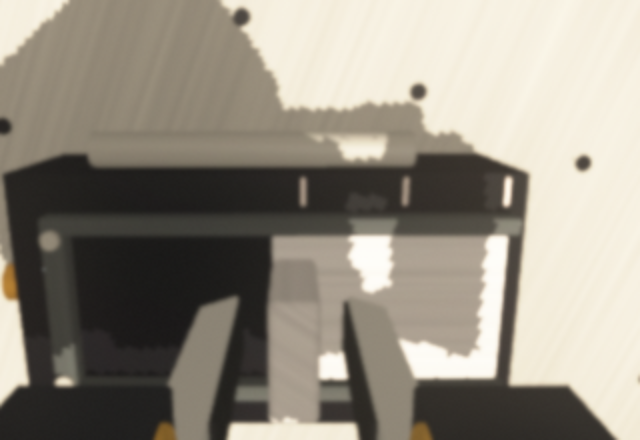

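Fingers are still closing (31 mm), well centred on the bar. One more closing call.

>>> {"api": "apply_moves", "payload": {"moves": [[[0,0,0],[0,0,0],0],[[0,0,0],[0,0,0],0],[[0,0,0],[0,0,0],0],[[0,0,0],[0,0,0],0],[[0,0,0],[0,0,0],0],[[0,0,0],[0,0,0],0],[[0,0,0],[0,0,0],0],[[0,0,0],[0,0,0],0],[[0,0,0],[0,0,0],0],[[0,0,0],[0,0,0],0]]}}

```text
time: 5.3
tool_pos: [0.5304, -0.2331, 0.0864]
ee_rot: [3.141, -0.0, 1.956]
wrist_force: [2.3, 0.8, -1.4]
width: 0.0137
```

Gripped at 13.7 mm, against a 14 mm bar. Now I draw along tool -y.

>>> {"api": "apply_moves", "payload": {"moves": [[[0,-0.4,0],[0,0,0],0],[[0,-1.0,0],[0,0,0],0],[[0,-1.6,0],[0,0,0],0],[[0,-2.2,0],[0,0,0],0],[[0,-2.8,0],[0,0,0],0],[[0,-3.4,0],[0,0,0],0],[[0,-4.0,0],[0,0,0],0],[[0,-4.5,0],[0,0,0],0],[[0,-5.0,0],[0,0,0],0],[[0,-5.0,0],[0,0,0],0]]}}

```text
time: 6.13
tool_pos: [0.4855, -0.2513, 0.0865]
ee_rot: [3.136, 0.001, 1.956]
wrist_force: [10.8, 3.6, -4.3]
width: 0.0135
```

Travel is 48 mm with 11.4 N, which fits the spring. On to the stop.

>>> {"api": "apply_moves", "payload": {"moves": [[[0,-0.3,0],[0,0,0],0],[[0,-0.7,0],[0,0,0],0],[[0,-1.1,0],[0,0,0],0],[[0,-1.4,0],[0,0,0],0],[[0,-1.6,0],[0,0,0],0],[[0,-1.7,0],[0,0,0],0],[[0,-1.8,0],[0,0,0],0],[[0,-1.8,0],[0,0,0],0],[[0,-1.8,0],[0,0,0],0],[[0,-1.8,0],[0,0,0],0]]}}

```text
time: 6.97
tool_pos: [0.4702, -0.2575, 0.0865]
ee_rot: [3.134, 0.001, 1.957]
wrist_force: [12.3, 3.6, -5.9]
width: 0.0136
```

```bash
python3 - <<'E'
from h import *
from bench import optics,robot
o=robot.get_obs();p=o['tool_pos'];print(o['time'],p,o['wrist_force'],(np.array([.5304,-.2331])-p[:2])@[.927,.3755])
a=optics.snapshot("wrist")[:,:,::-1]
cv2.imwrite('pics/w4.png',cv2.resize(a[80:300,170:490],(640,440)))
E
```

```text
6.9667 [ 0.47023329 -0.25747598  0.0864523 ] [12.28949023  3.63732381 -5.85942159] 0.06492772324439466
```

View pics/w4.png

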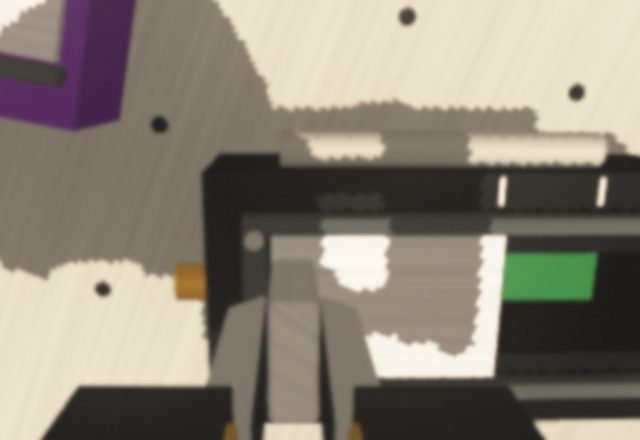

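The plate edge (506) is almost at the third index line (502), with no stop-contact jump yet. I push 4 mm further in command and hold.

>>> {"api": "apply_moves", "payload": {"moves": [[[0,-0.1,0],[0,0,0],0],[[0,-0.2,0],[0,0,0],0],[[0,-0.3,0],[0,0,0],0],[[0,-0.4,0],[0,0,0],0],[[0,-0.4,0],[0,0,0],0],[[0,-0.4,0],[0,0,0],0],[[0,-0.4,0],[0,0,0],0],[[0,-0.4,0],[0,0,0],0],[[0,-0.4,0],[0,0,0],0],[[0,-0.4,0],[0,0,0],0]]}}

```text
time: 7.85
tool_pos: [0.469, -0.258, 0.0865]
ee_rot: [3.128, 0.002, 1.957]
wrist_force: [18.0, 5.9, -7.8]
width: 0.0138
```

```bash
python3 - <<'E'
from h import *
from bench import optics,robot
o=robot.get_obs();p=o['tool_pos'];print(o['time'],p,o['wrist_force'],(np.array([.5304,-.2331])-p[:2])@[.927,.3755])
a=optics.snapshot("wrist")[:,:,::-1]
cv2.imwrite('pics/w5.png',cv2.resize(a[80:300,170:490],(640,440)))
E
```

```text
7.85 [ 0.46896383 -0.2579838   0.08645495] [17.97088668  5.92370413 -7.82250466] 0.06629519284025501
```

View pics/w5.png

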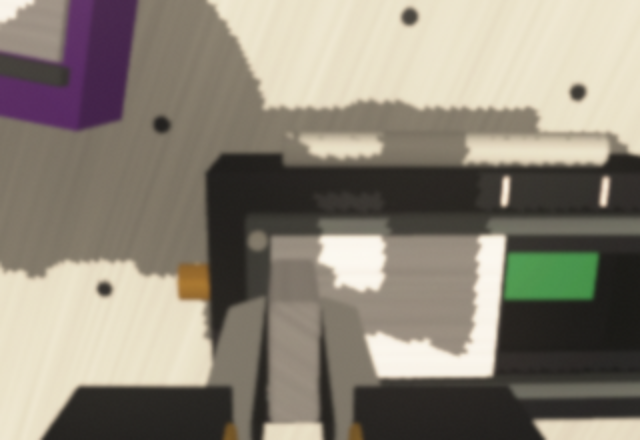

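At the stop: travel is 66.3 mm, the force jumped to 19 N, and the edge is on the line. It has been held well over 0.2 s. Now I ease back slowly.

>>> {"api": "apply_moves", "payload": {"moves": [[[0,0.2,0],[0,0,0],0],[[0,0.6,0],[0,0,0],0],[[0,1.0,0],[0,0,0],0],[[0,1.4,0],[0,0,0],0],[[0,1.8,0],[0,0,0],0],[[0,2.2,0],[0,0,0],0],[[0,2.6,0],[0,0,0],0],[[0,3.0,0],[0,0,0],0],[[0,3.3,0],[0,0,0],0],[[0,3.5,0],[0,0,0],0]]}}

```text
time: 8.73
tool_pos: [0.4979, -0.2462, 0.0864]
ee_rot: [3.137, 0.001, 1.957]
wrist_force: [7.6, 2.0, -4.2]
width: 0.0138
```

>>> {"api": "apply_moves", "payload": {"moves": [[[0,0.15,0],[0,0,0],0],[[0,0.3,0],[0,0,0],0],[[0,0.3,0],[0,0,0],0],[[0,0.3,0],[0,0,0],0],[[0,0.3,0],[0,0,0],0],[[0,0.3,0],[0,0,0],0],[[0,0.3,0],[0,0,0],0],[[0,0.3,0],[0,0,0],0],[[0,0.3,0],[0,0,0],0],[[0,0.3,0],[0,0,0],0]]}}

```text
time: 9.57
tool_pos: [0.5005, -0.2452, 0.0864]
ee_rot: [3.137, 0.001, 1.956]
wrist_force: [7.3, 2.4, -3.8]
width: 0.0137
```

```bash
python3 - <<'E'
from h import *
from bench import optics,robot
o=robot.get_obs();p=o['tool_pos'];print(o['time'],p,o['wrist_force'],o['width'],(np.array([.5304,-.2331])-p[:2])@[.927,.3755])
a=optics.snapshot("wrist")[:,:,::-1];t=optics.snapshot("top")[:,:,::-1];s=optics.snapshot("scene")[:,:,::-1]
cv2.imwrite('pics/w6.png',cv2.resize(a[80:300,170:490],(640,440)));cv2.imwrite('pics/top6.png',t);cv2.imwrite('pics/scene6.png',s)
E
```

```text
9.5667 [ 0.50045906 -0.24520547  0.08643832] [ 7.31417954  2.42924754 -3.84541044] 0.013682096484823197 0.03230085020635785
```

View pics/w6.png

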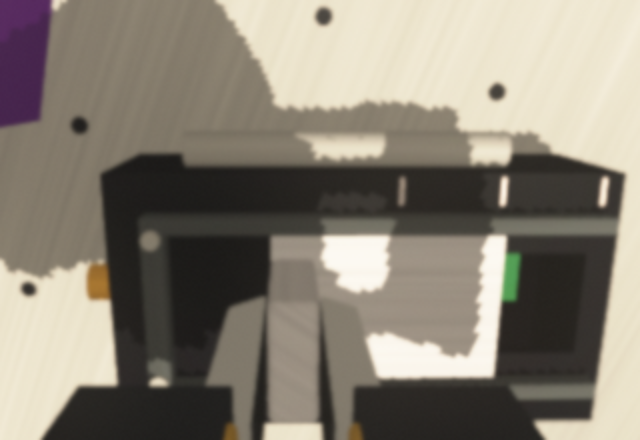

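View pics/scene6.png

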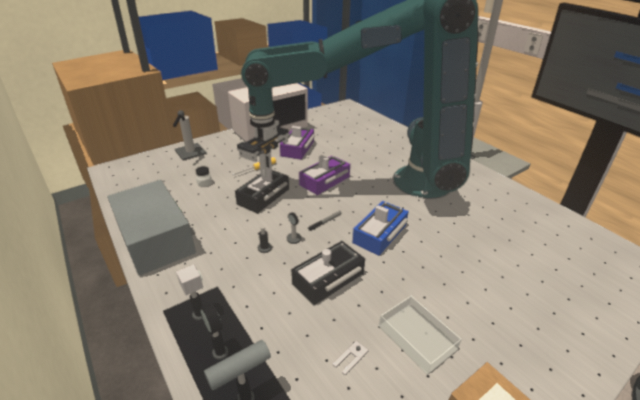

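The plate edge (506) is level with the middle index line (503), travel is 32.3 mm, and the spring load is held. The knob shutter and bystanders are unchanged. Handing in.

```bash
python3 -c "
from bench import robot,job
o=robot.get_obs();print(o['time'],o['qvel'].round(4),o['width']);print(job.close_job())"
```

```text
9.7167 [ 0.0013  0.0002 -0.0023  0.0002  0.002  -0.0002] 0.013977502018614307
the job is handed in; nothing more can be done
None
```

I drew the bar-handled shutter open to its stop, held it there, eased it back to half travel and handed the job in at 9.7 s, still gripping the handle. No verdict is reported.

- **At the stop:** travel measured 66.3 mm and the wrist force rose to about 19 N. It held there for roughly half a second.
- **Easing back:** I commanded about 50 mm/s, well under the 0.3 m/s limit.
- **Final pose:** travel is 32.3 mm by tool position, against a 33 mm target. The shutter's edge is level with the middle index line in the wrist picture. The spring load on the wrist is about 7.7 N in the horizontal, the fingers are at 14 mm on the handle, and joint speeds are near zero.
- **Rest of the bench:** in the scene picture the knob shutter looks shut and I saw no bystander that had moved. I judged this by eye, and the gripper partly blocks the view near the screwdriver.

One measurement disagreed: the first wrist view gave the handle 42 mm wide instead of 36 mm, because part of its side face was included. I placed the grasp sideways using the plate position as well.

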